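# Hold a sample slide flush on the sloped stage under the camera

## Robot

A 6-joint arm with a two-finger parallel gripper is mounted at the origin on the work surface. World frame = base frame: x ahead of the robot, y to its left, z up, the work surface at z = 0. Lengths are in m, angles in rad, forces in N, time in s.
With the tool pointing down it reaches from about 0.225 to 0.875 m from the base axis. Payload 3.4 kg.
Tool frame: the origin (TCP) lies at the very end of the fingers, on their centre line; the grasp point (between the pads) lies behind it (manip.grasp_offset is the z of the grasp point in the tool frame, in m); z points along the fingers, y is the line along which they close (so a half turn about z gives the same grasp; the last joint's range is limited). The gripper opens to 85 mm and grips with 20 to 120 N. Pads are 22 mm wide; open, the fingers measure 114 mm over their backs; the gripper's body (76 mm by 85 mm) begins 54 mm behind the grasp point. The pads swing forward as they close: fully open they stand 13 mm farther back than shut.
Start: joints at [-1.384, 0.276, 1.505, -0, 1.361, -0.121], TCP at [0.174, -0.548, 0.231] pointing down, gripper open.
Joint ranges: [-2.89, 2.89], [-0.75, 2.08], [0.22, 2.7], [-1.18, 4.32], [0.11, 2.71], [-2.7, 2.7]. Speed limits (rad/s): [2.57, 2.57, 3.14, 3.14, 3.14, 3.14].

## Interface

Orientations are given as a unit quaternion [w, x, y, z].
In Python, from rig import manip gives the robot as it stands.
- The arm moves only by the shell command python3 -m pendant 'ROWS' [FORCE]. ROWS is JSON, a list of rows, each an object of numbers: "dx", "dy", "dz": the shift along the tool's x, y, z in m; "rx", "ry", "rz": the turn, a rotation vector about the tool's x, y, z in degrees; "hand": the finger opening in m, from 0 to 0.0854. In form: [{"dx": .., "dy": .., "dz": .., "rx": .., "ry": .., "rz": .., "hand": ..}, ...]. A call has 1 to 12 rows; each row shifts and turns the commanded pose from where the row before left it, along the tool's axes as they then stand; what a row does not reach is not made up. A row lasts 1/12 s, in which the tool goes at most 41.7 mm and 7.16 degrees, less where a joint would pass 70% of its speed; a pose out of reach is approached as far as the arm can. A call is refused whole if a number of a shift passes 0.0417 or a number of a turn 7.16, either way. A call with a gripper value outside its range is refused whole. The fingers move at their own pace and stop on an object; FORCE is the grip in N (left out, the last holds). Time passes only in rows, so rows that do not move let the fingers close. It gives the time, the measured TCP pose, the force, the opening and the grip force at its end, in the units of the state.
- manip.get_state(): the state, without advancing time (a new reading comes with each control period).
- manip.get_image(name): name is "side" or "top" or "wrist"; returns a dict with "frame" (384x512x3 uint8, red, green, blue), "fx", "fy", "cx", "cy" (pixels), "position" and "attitude" of the camera in the world; the wrist camera has in their place "mount" (4x4, takes a point from camera to tool coordinates, whose origin is the TCP and whose axes are the flange's). Camera axes: x right, y up, looking along -z (the intrinsics and any distortion apply to the point x, -y, -z); pixel columns grow to the right and rows downward; lengths in m; the calibration is good to about 2 mm. A picture is of the moment at which its call begins: read the wrist's pose just before it. There is no depth.
- manip.sign_off(): hands the job in; it is judged then, once.
The state is a dict: "clock": time; "qpos": joint angles; "qd": joint speeds; "effort": joint torques, N m; "position": TCP position; "ee_rot": TCP orientation; "contact_force": force on the tool from outside, world axes, zero at the start; "moment": the same for the moment, N m; "width": finger opening in m; "gripper_force": force on a finger pad.
Only numpy, scipy, OpenCV 4.12 (cv2) and the standard library are available. Lean on these libraries where they do the work, as an engineer would, in place of code of your own. Each camera call takes 0.05 s, during which the arm holds its last target. There are 200 camera calls.

## Task

A bench camera stands behind one of the two sloped stages. Pick up the rectangular sample slide carrier by its bridge handle, tilt it to match the slope of the stage in front of the camera and press it lightly flat on that plate, centred on the plate's black disc with its long side along the plate's long side. Finish while still gripping it and holding it pressed flush there, and do not turn the plates or disturb the other things on the bench.

Things in the scene. Friction and masses are not known exactly. Their poses are not given: they have to be found in the camera images.
- carrier: sample slide carrier: rectangular aluminium frame 84 x 40 x 6 mm with a glass slide, flat underside, lying on the bench. Grey bridge handle along it: bar 60 long, 12 thick (y), 20 to 38 mm above the underside, on 8 mm legs at x = +-26 mm. Origin: centre of the underside; x along the long side, z up. 63 to 126 g. In the near or far of two middle places, dish holder in the other
- dish_holder: round aluminium dish holder, 64 mm across and 6 mm thick, with the same grey bridge handle; not needed, leave it. Origin: centre of the underside
- camera: black bench camera on a steel post (14 mm thick, 165 mm tall, round foot 76 mm across) fixed to the bench, 160 to 185 mm beyond (+x of) the stage in use and looking down at it; its head reaches 65 mm from the post towards the stage, at 95 to 190 mm height. Origin: centre of the foot's underside
- bottle: amber bottle 60 mm across, 130 mm tall, standing behind the stage that is not in use; leave it. Origin: centre of its underside
- stage_a: sloped stage on the robot's left, face looking up and to the middle of the bench (-y). White base 150 x 100 x 12 mm (x, y), origin at the centre of its underside on the bench; uprights 10 mm thick, 78 mm high at x = +-62 mm with black knobs outside. The plate between them hinges about the stage's x, 64 mm up, at the middle of its underside
- stage_b: sloped stage on the robot's right, face looking up and to the middle of the bench (+y). White base 150 x 100 x 12 mm (x, y), origin at the centre of its underside on the bench; uprights 10 mm thick, 78 mm high at x = +-62 mm with black knobs outside. The plate between them hinges about the stage's x, 64 mm up, at the middle of its underside
- stage_a_face (a point): centre of the upper face of stage_a's aluminium plate, 104 x 76 x 8 mm, where a flat black disc of 24 mm, level with the face, marks it; x along the plate's long side (the hinge), z straight out of the face. A stiff friction hinge (slips at 1.5 N m) keeps the plate at its slope, anywhere from 0.25 to 0.6 rad
- stage_b_face (a point): centre of the upper face of stage_b's aluminium plate, 104 x 76 x 8 mm, where a flat black disc of 24 mm, level with the face, marks it; x along the plate's long side (the hinge), z straight out of the face. A stiff friction hinge (slips at 1.5 N m) keeps the plate at its slope, anywhere from 0.25 to 0.6 rad
- stage_a_edge (a point): middle of the raised long edge of stage_a's plate (+y side), level with the face, 38 mm from its centre
- stage_b_edge (a point): middle of the raised long edge of stage_b's plate (-y side), level with the face, 38 mm from its centre
- dish: shallow glass dish 90 mm across, on the right; leave it. Origin: centre of the underside
- jar: glass jar with a white lid, 68 mm across, 80 mm tall, on the left; leave it. Origin: centre of the underside
- forceps: steel forceps 140 mm long, 8 mm high, lying on the bench on the left; leave them. Origin: under the middle, x along them
Things that resemble listed ones, but are neither listed nor needed, are in the scene too. Leave any orange or yellow look-alike of the carrier alone.

How it is judged:
By the outcome, as a careful person would: the job done as asked, in the order asked, and still so for the second after the job is handed in, while the arm keeps its last pose, push and grip.
It also fails if it takes over 35 s, if anything falls off the work surface, if the arm or the gripper's body presses on something with over 40 N, if the wrist force passes 120 N, or if a joint passes its speed limit or range.

## Working session

There is one attempt and no reset: what is moved stays moved. The work goes in short steps, Python scripts to look and compute and a shell command to move; the robot and the scene stay as the last step left them, time stands still between calls to the robot, and variables do not carry over. Pictures are saved under pics/ and viewed, at most 10 in all, crops included, and the job is handed in when it is done.

```bash
mkdir -p pics; ls
cat > h.py <<'E'
import numpy as np, cv2
from scipy.spatial.transform import Rotation as R
from rig import manip
def q2r(q): return R.from_quat([q[1],q[2],q[3],q[0]]).as_matrix()
def grab(n):
    s=manip.get_state(); d=manip.get_image(n); d=dict(d)
    if 'mount' in d:
        T=np.eye(4);T[:3,:3]=q2r(s['ee_rot']);T[:3,3]=s['position'];M=T@np.array(d['mount'])
        d['p']=M[:3,3];d['R']=M[:3,:3]
    else:
        d['p']=np.array(d['position']);a=np.array(d['attitude']);d['R']=a if a.shape==(3,3) else q2r(a)
    return d
def ray(d,u,v):
    K=np.array([[d['fx'],0,d['cx']],[0,d['fy'],d['cy']],[0,0,1]])
    x,y=cv2.undistortPoints(np.array([[[u,v]]],float),K,np.array(d.get('distortion',np.zeros(5)),float))[0,0]
    r=d['R']@np.array([x,-y,-1]);return r/np.linalg.norm(r)
def onz(d,u,v,z):
    r=ray(d,u,v);return d['p']+r*(z-d['p'][2])/r[2]
def tri(obs):
    A=np.zeros((3,3));b=np.zeros(3)
    for d,u,v in obs:
        r=ray(d,u,v);P=np.eye(3)-np.outer(r,r);A+=P;b+=P@d['p']
    X=np.linalg.solve(A,b);return X,[np.linalg.norm((np.eye(3)-np.outer(ray(d,u,v),ray(d,u,v)))@(X-d['p'])) for d,u,v in obs]
def save(d,f): cv2.imwrite(f,d['frame'][:,:,::-1])
E
python3 - <<'E'
from h import *
import pickle
D={}
for n in('top','side','wrist'):
    d=grab(n);D[n]=d;print(n,{k:(v if not hasattr(v,'shape') or v.size<20 else v.shape) for k,v in d.items()})
pickle.dump(D,open('d0.pkl','wb'))
im=np.hstack([D['top']['frame'],D['side']['frame']])
save(D['top'],'pics/top0.png');save(D['side'],'pics/side0.png')
print(manip.grasp_offset,manip.get_state())
E
```

```text
pics
top {'frame': (384, 512, 3), 'fx': 496.1080517852158, 'fy': 496.1080517852158, 'cx': 257.5528127347143, 'cy': 191.09201959395548, 'position': array([ 0.27460064, -0.01153772,  1.47507699]), 'attitude': array([-0.70320063, -0.07005283,  0.0661892 ,  0.70442918]), 'p': array([ 0.27460064, -0.01153772,  1.47507699]), 'R': array([[-0.00120295,  0.9814366 , -0.19178309],
       [-0.99998356, -0.00225573, -0.00527118],
       [-0.00560593,  0.1917736 ,  0.98142318]])}
side {'frame': (384, 512, 3), 'fx': 469.1990452088487, 'fy': 469.1990452088487, 'cx': 264.56180083390683, 'cy': 185.5008898032872, 'position': array([0.34427764, 1.12385913, 0.86606035]), 'attitude': array([-0.07160114, -0.03285884,  0.46082304,  0.88398852]), 'p': array([0.34427764, 1.12385913, 0.86606035]), 'R': array([[-0.98758715,  0.09630495, -0.12408459],
       [-0.1568734 , -0.5650308 ,  0.8100191 ],
       [ 0.00789723,  0.81943002,  0.57312484]])}
wrist {'frame': (384, 512, 3), 'fx': 318.1303245763263, 'fy': 318.1303245763263, 'cx': 253.09890737076995, 'cy': 190.77045340464937, 'mount': array([[-1.38684487e-04,
[... 521 characters left out ...]

-0.0187 {'clock': 0.15, 'qpos': array([-1.38398733e+00,  2.76459993e-01,  1.50586595e+00, -7.01097963e-06,
        1.36069977e+00, -1.20998071e-01]), 'qd': array([ 0.00161363, -0.00057044, -0.0032533 , -0.00049952,  0.00055314,
       -0.00012972]), 'effort': array([ 3.15788158e-03, -4.17142940e+01, -2.46032864e+01, -1.81808582e-04,
        7.63640797e-03,  7.21866343e-06]), 'position': array([ 0.17412508, -0.54757564,  0.23062316]), 'ee_rot': array([-7.16031585e-04,  9.88179843e-01,  1.53297371e-01, -2.69995968e-05]), 'contact_force': array([-0.10214071,  0.35470307,  0.94012753]), 'moment': array([-0.02046501,  0.01261628, -0.01542499]), 'gripper_force': 0.0, 'width': 0.08489948636470364}
```

View pics/top0.png

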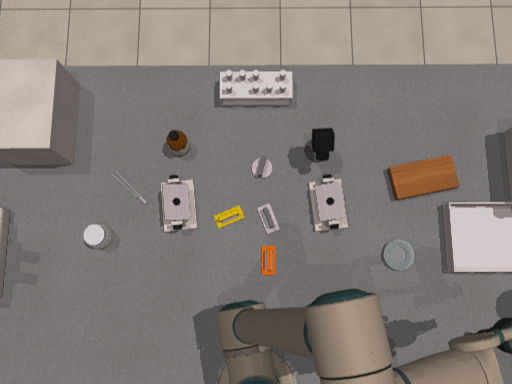

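View pics/side0.png

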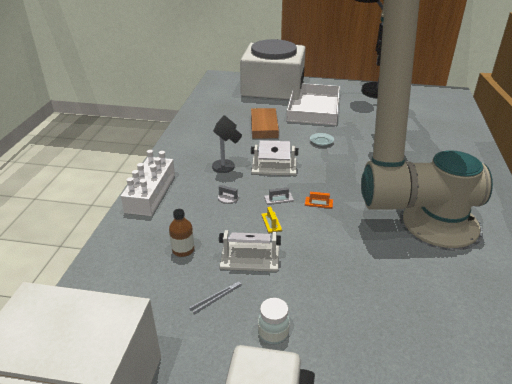

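The top view shows four handle-bearing things. These are the yellow frame (229,217), the orange frame (268,260), the grey rectangular frame (268,218) and the grey round holder (262,168). The grey rectangle fits the carrier: aluminium, rectangular, near place. The black camera (322,143) is behind the stage on the right (330,201), so stage_b is in use. The bottle (177,142) is behind stage_a.

Run:
```python
from h import *
import pickle
D=pickle.load(open('d0.pkl','rb'));t=D['top'];s=D['side']
print('carrier',onz(t,268,218,.02),'holder',onz(t,262,168,.02),'disc',onz(t,330,201,.072),onz(s,275,150,.072),'cam',onz(t,322,143,.15),'foot',onz(t,321,153,0),onz(s,223,166,0))
print('carrier side',onz(s,280,197,.01),onz(s,319,203,.01), onz(t,268,260,.01),'yel',onz(t,229,217,.02))
c=cv2.resize(t['frame'][130:280,200:360],None,fx=5,fy=4*1.25/1,interpolation=cv2.INTER_CUBIC)[:600,:800]
cv2.imwrite('pics/crop.png',c[:,:,::-1][:600])
```

```text
carrier [ 0.47780459 -0.0345158   0.02      ] holder [ 0.62986851 -0.01721984  0.02      ] disc [ 0.51934824 -0.2117568   0.072     ] [ 0.51429597 -0.20684706  0.072     ] cam [ 0.66895746 -0.18323109  0.15      ] foot [ 0.68168981 -0.19876274  0.        ] [ 0.69015808 -0.19120638  0.        ]
carrier side [ 0.47310153 -0.03305501  0.01      ] [ 0.35267014 -0.02245985  0.01      ] [ 0.35516426 -0.03402363  0.01      ] yel [0.48101737 0.08086821 0.02      ]
```

View pics/crop.png

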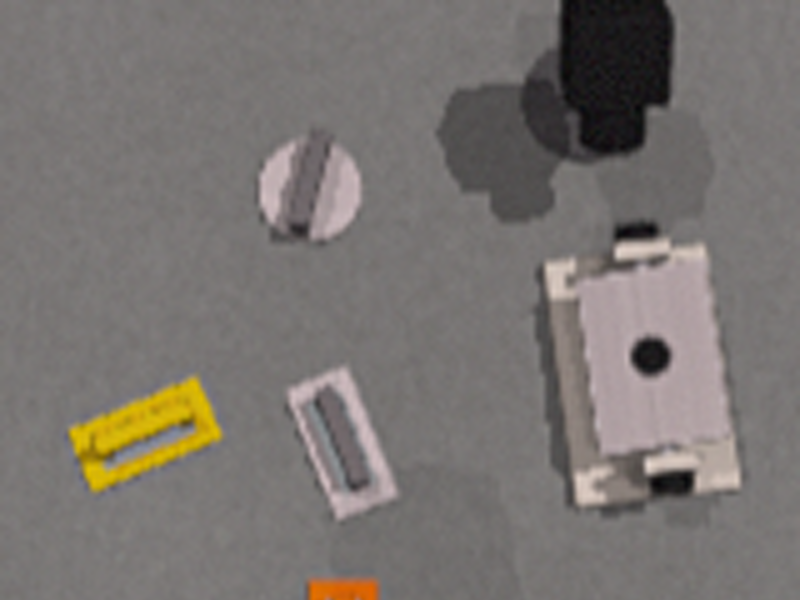

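The crop shows the rectangular carrier with its glass and grey bar at crop (343,443), the round holder at (310,190), the yellow frame at (147,430), and stage_b's black disc at (650,355). I'm moving the wrist camera over them now.

```bash
python3 -m pendant '[{"dx":0.032,"dy":-0.02,"dz":-0.002},{"dx":0.032,"dy":-0.02,"dz":-0.002},{"dx":0.032,"dy":-0.02,"dz":-0.002},{"dx":0.032,"dy":-0.02,"dz":-0.002},{"dx":0.032,"dy":-0.02,"dz":-0.002},{"dx":0.032,"dy":-0.02,"dz":-0.002},{"dx":0.032,"dy":-0.02,"dz":-0.002},{"dx":0.032,"dy":-0.02,"dz":-0.002},{"dx":0.032,"dy":-0.02,"dz":-0.002},{"dx":0.032,"dy":-0.02,"dz":-0.002},{"dx":0.032,"dy":-0.02,"dz":-0.002},{"dx":0.032,"dy":-0.02,"dz":-0.002}]'
python3 -m pendant '[{},{},{}]'
python3 - <<'E'
from h import *
import pickle
d=grab('wrist');pickle.dump(d,open('w1.pkl','wb'));print(manip.get_state()['position'])
save(d,'pics/w1.png')
E
```

```text
[ 0.174156   -0.5476717   0.23076277]invalid input
invalid input
```

View pics/w1.png

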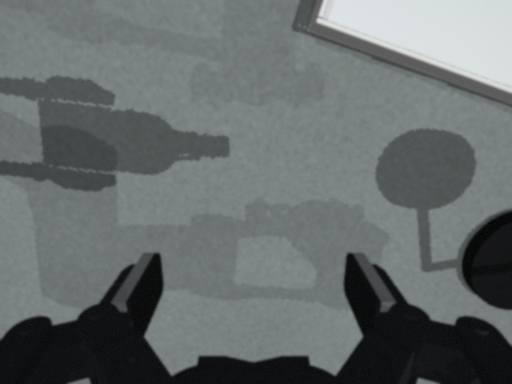

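The arm had not moved: the call was refused as invalid input, so rows evidently need every key. The picture shows only bench, shadows and the open fingers, with the tray at the top right. I'm retrying with complete rows.

```bash
python3 -m pendant '[{"dx":0.032,"dy":-0.02,"dz":-0.002,"rx":0,"ry":0,"rz":0,"hand":0.085},{"dx":0.032,"dy":-0.02,"dz":-0.002,"rx":0,"ry":0,"rz":0,"hand":0.085},{"dx":0.032,"dy":-0.02,"dz":-0.002,"rx":0,"ry":0,"rz":0,"hand":0.085},{"dx":0.032,"dy":-0.02,"dz":-0.002,"rx":0,"ry":0,"rz":0,"hand":0.085},{"dx":0.032,"dy":-0.02,"dz":-0.002,"rx":0,"ry":0,"rz":0,"hand":0.085},{"dx":0.032,"dy":-0.02,"dz":-0.002,"rx":0,"ry":0,"rz":0,"hand":0.085},{"dx":0.032,"dy":-0.02,"dz":-0.002,"rx":0,"ry":0,"rz":0,"hand":0.085},{"dx":0.032,"dy":-0.02,"dz":-0.002,"rx":0,"ry":0,"rz":0,"hand":0.085},{"dx":0.032,"dy":-0.02,"dz":-0.002,"rx":0,"ry":0,"rz":0,"hand":0.085},{"dx":0.032,"dy":-0.02,"dz":-0.002,"rx":0,"ry":0,"rz":0,"hand":0.085},{"dx":0.032,"dy":-0.02,"dz":-0.002,"rx":0,"ry":0,"rz":0,"hand":0.085},{"dx":0.032,"dy":-0.02,"dz":-0.002,"rx":0,"ry":0,"rz":0,"hand":0.085}]'
python3 -m pendant '[{"dx":0,"dy":0,"dz":0,"rx":0,"ry":0,"rz":0,"hand":0.085},{"dx":0,"dy":0,"dz":0,"rx":0,"ry":0,"rz":0,"hand":0.085},{"dx":0,"dy":0,"dz":0,"rx":0,"ry":0,"rz":0,"hand":0.085}]'
python3 - <<'E'
from h import *
import pickle
d=grab('wrist');pickle.dump(d,open('w1.pkl','wb'));print(manip.get_state()['position'])
save(d,'pics/w1b.png')
E
```

```text
clock: 1.2
position: [0.4682, -0.2012, 0.2554]
ee_rot: [0.0, 0.988, 0.153, -0.0]
contact_force: [-0.1, -0.6, -0.1]
width: 0.085
gripper_force: 0.0
clock: 1.45
position: [0.4671, -0.203, 0.255]
ee_rot: [0.0, 0.988, 0.154, -0.001]
contact_force: [-0.8, 0.9, -0.5]
width: 0.0849
gripper_force: 0.0
[ 0.46677103 -0.20351194  0.25503474]
```

View pics/w1b.png

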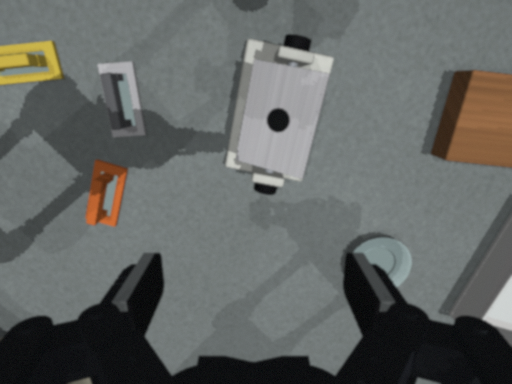

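The wrist view shows the stage_b disc at (278,120), plate corners near (252,58), (328,75), (300,180) and (236,165), the carrier at (121,99), and the orange and yellow frames at (106,193) and (30,62). I'll take a second viewpoint.

```bash
python3 -m pendant '[{"dx":0.03,"dy":-0.025,"dz":0,"rx":0,"ry":0,"rz":0,"hand":0.085},{"dx":0.03,"dy":-0.025,"dz":0,"rx":0,"ry":0,"rz":0,"hand":0.085},{"dx":0.03,"dy":-0.025,"dz":0,"rx":0,"ry":0,"rz":0,"hand":0.085},{"dx":0.03,"dy":-0.025,"dz":0,"rx":0,"ry":0,"rz":0,"hand":0.085},{"dx":0,"dy":0,"dz":0,"rx":0,"ry":0,"rz":0,"hand":0.085},{"dx":0,"dy":0,"dz":0,"rx":0,"ry":0,"rz":0,"hand":0.085},{"dx":0,"dy":0,"dz":0,"rx":0,"ry":0,"rz":0,"hand":0.085}]'
python3 - <<'E'
from h import *
import pickle
d=grab('wrist');pickle.dump(d,open('w2.pkl','wb'));print(manip.get_state()['position'])
save(d,'pics/w2.png')
E
```

```text
clock: 2.08
position: [0.5507, -0.0728, 0.255]
ee_rot: [0.0, 0.988, 0.153, -0.001]
contact_force: [-0.5, 0.3, -0.1]
width: 0.0848
gripper_force: 0.0
[ 0.55061666 -0.07310173  0.25513667]
```

View pics/w2.png

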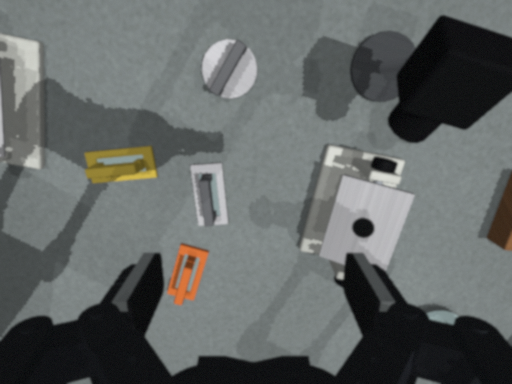

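Run:
```python
from h import *
import pickle
for f,pts in(('w1',[(278,150),(320,65),(236,100),(120,100),(113,95),(135,130),(278,120),(125,95)]),('w2',[(363,200),(330,160),(318,200),(208,205),(196,180),(220,215),(363,228)])):
    d=pickle.load(open(f+'.pkl','rb'));I=d['frame']
    print(f,[(p,I[p[1],p[0]].tolist()) for p in pts])
    # dump rows of intensity around carrier
    hsv=cv2.cvtColor(I,cv2.COLOR_RGB2HSV)
    g=cv2.cvtColor(I,cv2.COLOR_RGB2GRAY).astype(int);rb=I[:,:,0].astype(int)-I[:,:,2]
    if f=='w1':
        for y in(90,100,110):print(y,[tuple(I[y,x].tolist()) for x in range(96,148,2)])
        print([(x,I[120,x].tolist()) for x in range(225,335,5)])
    else:
        for y in(190,200):print(y,[tuple(I[y,x].tolist()) for x in range(188,230,2)])
        print([(x,I[228,x].tolist()) for x in range(300,415,5)])
```

```text
w1 [((278, 150), [170, 170, 172]), ((320, 65), [203, 204, 198]), ((236, 100), [99, 101, 99]), ((120, 100), [70, 76, 77]), ((113, 95), [88, 90, 91]), ((135, 130), [87, 87, 89]), ((278, 120), [20, 22, 21]), ((125, 95), [130, 147, 145])]
90 [(108, 115, 114), (109, 116, 115), (111, 117, 116), (110, 115, 114), (94, 96, 98), (92, 93, 95), (96, 97, 99), (94, 96, 99), (87, 89, 92), (61, 62, 64), (49, 50, 52), (66, 73, 73), (119, 133, 133), (129, 145, 144), (130, 146, 145), (130, 146, 145), (137, 149, 149), (162, 164, 167), (172, 171, 175), (171, 172, 175), (154, 154, 156), (103, 106, 107), (105, 110, 109), (106, 112, 111), (108, 115, 113), (109, 117, 116)]
100 [(90, 96, 95), (70, 73, 74), (67, 71, 71), (76, 81, 81), (100, 104, 105), (95, 96, 99), (92, 94, 97), (93, 94, 98), (96, 96, 99), (87, 89, 92), (61, 62, 64), (49, 50, 52), (70, 76, 77), (120, 135, 134), (131, 147, 146), (130, 147, 146), (131, 147, 146), (136, 148, 148), (160, 162, 164), (172, 172, 175), (171, 171, 174), (146, 146, 148), (103, 105, 106), (105, 112, 109), (107, 113, 112), (106, 113, 112)]
110 [(67, 73, 72), (70, 75, 74),
[... 1640 characters left out ...]
 (86, 88, 90), (95, 104, 105), (136, 153, 154), (141, 158, 160), (160, 169, 170), (194, 194, 197), (197, 198, 200), (188, 189, 191), (132, 137, 137), (123, 130, 129)]
[(300, [70, 75, 75]), (305, [95, 97, 94]), (310, [116, 117, 113]), (315, [102, 103, 99]), (320, [102, 103, 100]), (325, [103, 104, 102]), (330, [159, 159, 162]), (335, [157, 158, 160]), (340, [161, 161, 165]), (345, [160, 159, 162]), (350, [155, 156, 158]), (355, [17, 19, 19]), (360, [16, 18, 21]), (365, [14, 15, 14]), (370, [18, 19, 21]), (375, [169, 168, 171]), (380, [182, 182, 185]), (385, [181, 181, 184]), (390, [184, 185, 188]), (395, [190, 190, 193]), (400, [182, 183, 186]), (405, [129, 136, 135]), (410, [126, 134, 133])]
```

```bash
cat > seg.py <<'E'
from h import *
def quad(I,seed,lo,clip):
    B=cv2.GaussianBlur(I,(3,3),0).astype(int)
    r,g,b=B[...,0],B[...,1],B[...,2]
    m=((g-r<3)&(b-r>=1)&(b-g>=0)&(r>lo)).astype(np.uint8)
    z=np.zeros_like(m);x0,y0,x1,y1=clip;z[y0:y1,x0:x1]=m[y0:y1,x0:x1]
    z=cv2.morphologyEx(z,cv2.MORPH_OPEN,np.ones((3,3)))
    n,l,s,c=cv2.connectedComponentsWithStats(z)
    k=1+np.argmax(s[1:,4]); z=(l==k).astype(np.uint8)
    cs,_=cv2.findContours(z,cv2.RETR_EXTERNAL,cv2.CHAIN_APPROX_NONE);c=max(cs,key=cv2.contourArea)
    return c
def corners(c):
    # split hull boundary by minAreaRect sides, fit a line to each, intersect
    h=c[:,0,:].astype(float);bx=cv2.boxPoints(cv2.minAreaRect(cv2.convexHull(c)))
    L=[]
    for i in range(4):
        a,b=bx[i],bx[(i+1)%4];t=(b-a)/np.linalg.norm(b-a);n=np.array([-t[1],t[0]])
        s=(h-a)@t/np.linalg.norm(b-a);dd=np.abs((h-a)@n)
        p=h[(s>.15)&(s<.85)&(dd<9)]
        for _ in range(3):
            vx,vy,x,y=cv2.fitLine(p.astype(np.float32),cv2.DIST_HUBER,0,.01,.01).ravel()
            e=np.abs((p-[x,y])@np.array([-vy,vx]));p=p[e<max(1.2,1.5*np.median(e))]
        L.append(np.cross([x,y,1],[x+vx,y+vy,1]))
    o=[]
    for i in range(4):
        q=np.cross(L[i-1],L[i]);o.append(q[:2]/q[2])
    return np.array(o)
def disc(I,u,v,w=25):
    g=cv2.cvtColor(I,cv2.COLOR_RGB2GRAY)[v-w:v+w,u-w:u+w]
    n,l,s,c=cv2.connectedComponentsWithStats((g<80).astype(np.uint8))
    k=l[w,w]; return c[k]+[u-w,v-w],s[k,4]
E
python3 - <<'E'
from seg import *
import pickle
V=[]
for f,cp,cc,di in(('w1',(225,30,345,185),(90,55,150,145),(278,120)),('w2',(295,165,430,285),(180,155,240,235),(363,228))):
    d=pickle.load(open(f+'.pkl','rb'));I=d['frame'].copy()
    print(f,'disc',disc(I,*di))
    for clip,lo in((cp,140),(cc,40)):
        c=quad(d['frame'],None,lo,clip);q=corners(c);print(q.round(1).tolist(),cv2.contourArea(c))
        cv2.drawContours(I,[c],-1,(255,0,0),1)
        for p in q:cv2.circle(I,tuple(int(round(x)) for x in p),2,(0,255,0),-1)
    V.append(I)
a=cv2.resize(V[0][30:195,85:345],(800,300)) if 0 else cv2.resize(V[0][30:190,85:345],None,fx=1.85*1.6,fy=1.85)
A=cv2.resize(V[0][30:190,90:340],(500,320));B=cv2.resize(V[1][140:285,180:430],(480,278))
o=np.zeros((600,500,3),np.uint8);o[:320]=A;o[320:598,:480]=B
cv2.imwrite('pics/seg.png',o[:,:,::-1])
E
```

```text
w1 disc (array([277.82493369, 119.62864721]), np.int32(377))
[[235.2, 159.3], [254.7, 59.7], [328.1, 73.9], [302.0, 177.4]] 7465.0
[[98.6, 63.9], [131.9, 61.5], [146.1, 134.5], [112.8, 136.3]] 2457.5
w2 disc (array([362.64356436, 227.30693069]), np.int32(303))
[[318.8, 258.1], [343.1, 175.1], [413.8, 194.1], [386.1, 266.5]] 5395.5
[[190.0, 164.6], [220.9, 162.6], [227.2, 222.4], [198.7, 224.2]] 1777.0
```

View pics/seg.png

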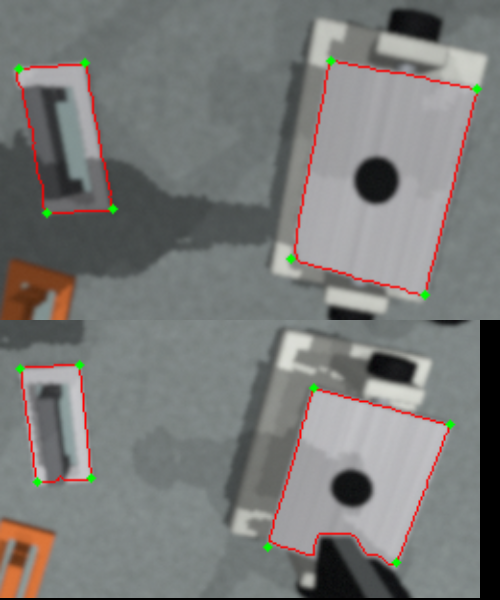

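The overlay fits: the plate and carrier outlines and corners sit on the edges in both views. In w2 the plate's near edge is partly hidden by a finger, so I'll weight that corner less.

```bash
cat > meas.py <<'E'
from seg import *
import pickle
a,b=[pickle.load(open(f+'.pkl','rb')) for f in('w1','w2')];t=pickle.load(open('d0.pkl','rb'))['top']
P1=[[235.2,159.3],[254.7,59.7],[328.1,73.9],[302.0,177.4]];P2=[[318.8,258.1],[343.1,175.1],[413.8,194.1],[386.1,266.5]]
C1=[[98.6,63.9],[131.9,61.5],[146.1,134.5],[112.8,136.3]];C2=[[190.0,164.6],[220.9,162.6],[227.2,222.4],[198.7,224.2]]
X,e=tri([(a,277.825,119.629),(b,362.644,227.307)]);print('disc',X,e)
Q=[]
for p,q in zip(P1,P2):
    x,e=tri([(a,*p),(b,*q)]);Q.append(x);print(x.round(4),np.round(e,4))
Q=np.array(Q)
print('sides',[np.linalg.norm(Q[i]-Q[i-1]).round(4) for i in range(4)],'mean',Q.mean(0))
u=((Q[1]-Q[0])+(Q[2]-Q[3]));u/=np.linalg.norm(u);w=(Q[2]-Q[1])+(Q[3]-Q[0]);w/=np.linalg.norm(w)
n=np.cross(u,w);n*=np.sign(n[2]);print('u',u,'w',w,'n',n,'yaw',np.degrees(np.arctan2(u[1],u[0])),'tilt',np.degrees(np.arccos(n[2])))
Q=[]
for p,q in zip(C1,C2):
    x,e=tri([(a,*p),(b,*q)]);Q.append(x);print('c',x.round(4),np.round(e,4))
Q=np.array(Q);print('sides',[np.linalg.norm(Q[i]-Q[i-1]).round(4) for i in range(4)],'mean',Q.mean(0))
for d,C in((a,C1),(b,C2)):
    q=np.array([onz(d,*c,.006) for c in C]);v=(q[3]-q[0])+(q[2]-q[1]);print('onz',q.mean(0),np.degrees(np.arctan2(-v[1],-v[0])),np.linalg.norm(q[3]-q[0]),np.linalg.norm(q[1]-q[0]))
def pl(d,p,C):
    C=np.array(C);v=(C[3]-C[0])+(C[2]-C[1]);v/=np.linalg.norm(v);p=np.array(p)
    n=np.cross(ray(d,*(p-30*v)),ray(d,*(p+30*v)));return n,n@d['p']
(n1,d1),(n2,d2)=pl(a,(109,95),C1),pl(b,(204.7,195),C2)
m=Q.mean(0);ax=Q[0]-Q[3];ax/=np.linalg.norm(ax)
print('bar',np.linalg.solve([n1,n2,ax],[d1,d2,ax@m]))
E
python3 meas.py
```

```text
disc [ 0.52011437 -0.21186884  0.07112588] [np.float64(0.00013013611256630924), np.float64(0.000130136112566313)]
[ 0.4657 -0.1824  0.0642] [0.0009 0.0009]
[ 0.5672 -0.1725  0.0562] [0. 0.]
[ 0.5749 -0.2418  0.0819] [0.0002 0.0002]
[ 0.4744 -0.26    0.0658] [0.0053 0.0053]
sides [np.float64(0.0781), np.float64(0.1023), np.float64(0.0743), np.float64(0.1034)] mean [ 0.52054325 -0.21418852  0.06703823]
u [0.9896774  0.13763176 0.03995168] w [ 0.10946493 -0.97719544  0.18195194] n [-0.06408296  0.17570041  0.98217409] yaw 7.917191100444717 tilt 10.834545656285787
c [ 0.5112 -0.0009  0.0012] [0.0003 0.0003]
c [ 0.5257 -0.0377  0.0024] [0. 0.]
c [ 0.4469 -0.0688 -0.0013] [0.0005 0.0005]
c [ 0.4343 -0.032   0.0039] [0.0004 0.0004]
sides [np.float64(0.083), np.float64(0.0396), np.float64(0.0848), np.float64(0.0392)] mean [ 0.47950419 -0.03485974  0.00156916]
onz [ 0.48035236 -0.03646576  0.006     ] 21.70726348785232 0.08270605343614246 0.03844701046271568
onz [ 0.48110614 -0.03488783  0.006     ] 21.781725251537324 0.0827242234538969 0.039180835832695556
bar [ 0.48058458 -0.03454918  0.03611698]
```

```bash
python3 -m pendant '[{"dx":-0.018,"dy":0.033,"dz":0,"rx":0,"ry":0,"rz":0,"hand":0.085},{"dx":-0.018,"dy":0.033,"dz":0,"rx":0,"ry":0,"rz":0,"hand":0.085},{"dx":-0.018,"dy":0.033,"dz":0,"rx":0,"ry":0,"rz":0,"hand":0.085},{"dx":-0.018,"dy":0.033,"dz":0,"rx":0,"ry":0,"rz":0,"hand":0.085},{"dx":-0.018,"dy":0.033,"dz":0,"rx":0,"ry":0,"rz":0,"hand":0.085},{"dx":-0.018,"dy":0.033,"dz":0,"rx":0,"ry":0,"rz":0,"hand":0.085},{"dx":-0.018,"dy":0.033,"dz":0,"rx":0,"ry":0,"rz":0,"hand":0.085},{"dx":0,"dy":0,"dz":0,"rx":0,"ry":0,"rz":0,"hand":0.085},{"dx":0,"dy":0,"dz":0,"rx":0,"ry":0,"rz":0,"hand":0.085},{"dx":0,"dy":0,"dz":0,"rx":0,"ry":0,"rz":0,"hand":0.085}]'
python3 - <<'E'
from seg import *
import pickle
d=grab('wrist');pickle.dump(d,open('w3.pkl','wb'));print(manip.get_state()['position'])
# predict the disc pixel
X=np.array([.5201,-.2119,.0711]);c=d['R'].T@(X-d['p']);u,v=d['cx']+d['fx']*c[0]/-c[2],d['cy']-d['fy']*c[1]/-c[2];print(u,v)
dc=disc(d['frame'],int(u),int(v));print(dc)
I=d['frame'].copy();u,v=map(int,dc[0])
c=quad(I,None,140,(u-70,max(v-85,0),u+70,v+85));q=corners(c);print(q.round(1).tolist(),cv2.contourArea(c))
cv2.drawContours(I,[c],-1,(255,0,0),1)
for p in q:cv2.circle(I,tuple(int(round(x)) for x in p),2,(0,255,0),-1)
cv2.imwrite('pics/w3.png',cv2.resize(I[:,:,::-1],None,fx=1.5,fy=1.5))
E
```

```text
clock: 2.97
position: [0.5, -0.3303, 0.2552]
ee_rot: [-0.001, 0.988, 0.152, -0.0]
contact_force: [1.2, -0.7, -0.2]
width: 0.0849
gripper_force: 0.0
[ 0.50049302 -0.32948471  0.25537021]
146.5024324347869 112.86828971634228
(array([146.54069767, 113.39244186]), np.int32(344))
[[118.4, 91.2], [119.5, 52.7], [186.3, 65.8], [177.6, 134.4]] 3616.5
```

View pics/w3.png

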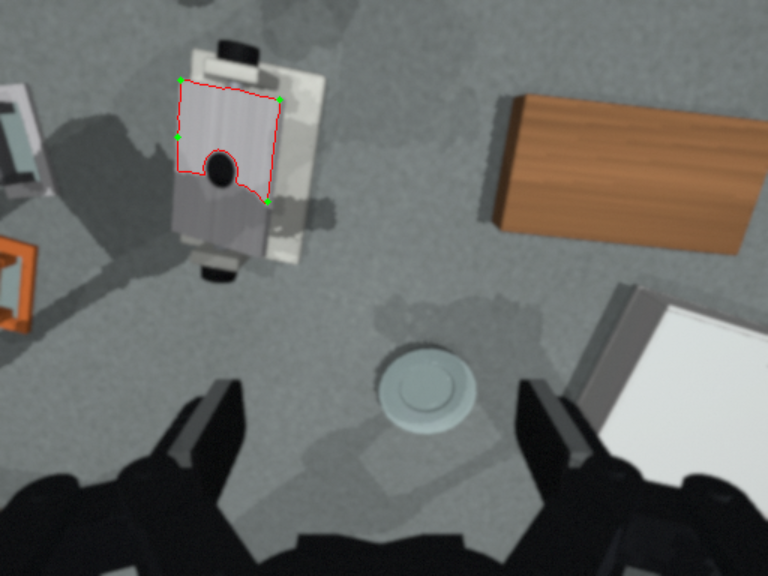

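```bash
cat > stage.py <<'E'
from seg import *
import pickle
from scipy.optimize import least_squares
a,b,c=[pickle.load(open(f+'.pkl','rb')) for f in('w1','w2','w3')]
q=quad(c['frame'],None,75,(112,45,192,175));C3=corners(q);print(C3.round(1).tolist(),cv2.contourArea(q))
P1=[[235.2,159.3],[254.7,59.7],[328.1,73.9],[302.0,177.4]];P2=[[318.8,258.1],[343.1,175.1],[413.8,194.1],None]
order=[min(range(4),key=lambda i:np.linalg.norm(C3[i]-k)) for k in([115,157],[119,53],[186,66],[176,171])]
P3=C3[order]
M=[(-.052,.038,0),(.052,.038,0),(.052,-.038,0),(-.052,-.038,0),(0,0,0)]
D=[(277.825,119.629),(362.644,227.307),(146.541,113.392)]
def proj(d,X):
    k=d['R'].T@(X-d['p']);return np.array([d['cx']+d['fx']*k[0]/-k[2],d['cy']-d['fy']*k[1]/-k[2]])
def Rf(yaw,tilt): return R.from_euler('ZX',[yaw,-tilt]).as_matrix()  # face towards +y
def res(p,full=False):
    r=[]
    for d,P,dc in((a,P1,D[0]),(b,P2,D[1]),(c,P3,D[2])):
        for m,o in zip(M,list(P)+[dc]):
            if o is None:r+=[0,0];continue
            r+=list(proj(d,p[:3]+Rf(p[3],p[4])@m)-o)
    return np.array(r)
if __name__=='__main__':
    s=least_squares(res,[.52,-.212,.071,.13,.4],loss='soft_l1')
    print(s.x, np.degrees(s.x[3:]));print(res(s.x).reshape(3,5,2).round(1).tolist())
    print(np.sqrt(np.diag(np.linalg.inv(s.jac.T@s.jac))))
    for i in range(3):
        print(tri([(d,*P[i]) for d,P in((a,P1),(b,P2),(c,P3))])[0])
    print(tri([(a,*P1[3]),(c,*P3[3])]),tri([(a,*D[0]),(b,*D[1]),(c,*D[2])]))
E
sed -i 's/^    h=c\[:,0,:\]/    h=c[:,0,:]/' seg.py; python3 stage.py
```

```text
[[114.1, 152.1], [120.3, 52.9], [188.4, 66.0], [175.7, 172.5]] 6840.5
[ 0.51953816 -0.21302181  0.06851599  0.11066865  0.31962772] [ 6.34084669 18.3133195 ]
[[[-0.3, 0.6], [-1.1, -0.4], [1.3, 0.0], [0.1, 1.2], [0.6, 0.7]], [[-0.8, -2.4], [-0.8, -0.2], [0.4, -0.2], [0.0, 0.0], [0.1, -0.3]], [[0.2, 2.0], [-0.2, -0.8], [-0.3, 0.0], [-0.5, -0.3], [1.8, 0.1]]]
[0.00034612 0.00034439 0.00099648 0.00600467 0.0208899 ]
[ 0.46554095 -0.18317857  0.06110492]
[ 0.56703391 -0.17225067  0.05737102]
[ 0.57499603 -0.24281828  0.07977361]
(array([ 0.47187226, -0.25472322,  0.07876447]), [np.float64(0.000792669491172412), np.float64(0.0007926694911724022)]) (array([ 0.51990178, -0.21196158,  0.07090328]), [np.float64(0.0003030710167884147), np.float64(4.903964892375207e-05), np.float64(0.00032650872838663593)])
```

```bash
cat > stage2.py <<'E'
from stage import *
P2[3]=(386.1,266.5)
def res2(p,use=(0,1,2),wd=1.):
    r=[]
    for i,(d,P,dc) in enumerate(((a,P1,D[0]),(b,P2,D[1]),(c,P3,D[2]))):
        if i not in use: continue
        X=[proj(d,p[:3]+Rf(p[3],p[4])@m) for m in M];P=np.array(P);ctr=P.mean(0)
        for j,k in((0,1),(2,3),(1,2)):
            t=(P[k]-P[j])/np.linalg.norm(P[k]-P[j]);n=np.array([-t[1],t[0]])
            n*=np.sign((P[j]-ctr)@n)
            r+=[(X[j]-P[j])@n-.5,(X[k]-P[j])@n-.5]
        r+=list(wd*(X[4]-dc))
    return np.array(r)
for use in((0,1,2),(0,1),(0,2),(1,2)):
    s=least_squares(res2,[.52,-.212,.071,.13,.4],args=(use,))
    print(use,s.x.round(4),np.degrees(s.x[3:]).round(2),s.cost.round(2))
    if len(use)==3: print(res2(s.x).reshape(-1,8).round(1).tolist())
E
python3 stage2.py
```

```text
[[114.1, 152.1], [120.3, 52.9], [188.4, 66.0], [175.7, 172.5]] 6840.5
(0, 1, 2) [ 0.5198 -0.213   0.0692  0.1113  0.303 ] [ 6.38 17.36] 3.77
[[-0.1, 0.9, 0.9, 0.1, 0.0, 0.0, 0.7, 0.5], [0.7, 0.2, -0.1, -0.1, -0.5, 0.0, 0.3, -0.3], [-0.2, 0.5, -0.6, -0.8, 0.5, -0.3, 1.6, -0.0]]
(0, 1) [ 0.5198 -0.2127  0.0693  0.1116  0.35  ] [ 6.39 20.05] 1.26
(0, 2) [ 0.5197 -0.2128  0.0683  0.1112  0.2975] [ 6.37 17.05] 3.07
(1, 2) [ 0.5197 -0.2131  0.0694  0.1116  0.2961] [ 6.39 16.97] 2.39
```

Run:
```python
import pickle
for f,y,x0,x1 in(('w3',85,174,194),('w3',95,174,194),('w3',150,168,186),('w3',85,110,124),('w1',100,310,328),('w1',150,296,314),('w2',215,394,412)):
    I=pickle.load(open(f+'.pkl','rb'))['frame'];print(f,y,x0,[tuple(I[y,x].tolist()) for x in range(x0,x1)])
```

```text
w3 85 174 [(169, 168, 172), (170, 170, 173), (170, 170, 173), (173, 173, 176), (174, 174, 177), (175, 175, 178), (173, 173, 175), (169, 168, 171), (166, 165, 167), (160, 159, 162), (146, 146, 149), (129, 130, 132), (125, 125, 126), (130, 132, 131), (147, 149, 146), (159, 161, 156), (164, 165, 161), (164, 165, 161), (164, 166, 161), (164, 166, 160)]
w3 95 174 [(170, 170, 172), (171, 170, 174), (174, 174, 177), (173, 174, 177), (167, 167, 171), (164, 163, 165), (160, 159, 163), (161, 160, 162), (154, 152, 155), (140, 139, 141), (126, 126, 128), (124, 124, 126), (134, 135, 133), (149, 151, 147), (159, 161, 157), (162, 163, 158), (162, 164, 159), (163, 165, 158), (162, 163, 158), (161, 162, 157)]
w3 150 168 [(109, 109, 112), (110, 111, 113), (112, 112, 114), (113, 114, 115), (114, 114, 117), (115, 116, 118), (115, 114, 117), (111, 112, 114), (103, 104, 105), (91, 91, 94), (86, 87, 88), (91, 92, 90), (99, 100, 98), (106, 107, 104), (109, 111, 107), (111, 112, 109), (113, 114, 109), (117, 118, 114)]
w3 85 110 [(111, 117, 115), (107, 112, 112), (107, 113, 112), (107, 113, 111), (107, 113, 1
[... 411 characters left out ...]
0, 115, 115), (111, 117, 117), (112, 118, 118), (115, 122, 120)]
w1 150 296 [(173, 173, 176), (172, 173, 175), (171, 171, 175), (173, 172, 176), (172, 172, 175), (173, 173, 176), (175, 175, 178), (175, 176, 179), (175, 175, 178), (172, 172, 176), (173, 173, 175), (172, 171, 174), (166, 166, 168), (149, 150, 152), (128, 131, 131), (114, 120, 119), (115, 122, 122), (118, 126, 125)]
w2 215 394 [(187, 187, 190), (186, 186, 189), (187, 186, 189), (186, 186, 189), (187, 186, 189), (188, 188, 191), (190, 190, 193), (191, 191, 194), (190, 191, 193), (189, 189, 192), (187, 187, 191), (184, 185, 188), (173, 175, 177), (151, 155, 156), (134, 141, 140), (130, 137, 136), (129, 137, 136), (130, 137, 137)]
```

```bash
sed -i 's/^P2\[3\].*/&\nP3=P3.copy();P3[2:]-=[2.3,0]/' stage2.py; python3 stage2.py
```

```text
[[114.1, 152.1], [120.3, 52.9], [188.4, 66.0], [175.7, 172.5]] 6840.5
(0, 1, 2) [ 0.5197 -0.2125  0.0701  0.1108  0.3462] [ 6.35 19.84] 2.08
[[-0.1, 0.9, 0.4, -0.4, 0.0, 0.2, 0.2, 0.5], [0.9, 0.4, 0.4, 0.3, -0.4, -0.5, 0.1, -0.0], [-0.4, 0.2, 0.0, -0.1, 0.5, 0.2, 0.7, -0.1]]
(0, 1) [ 0.5198 -0.2127  0.0693  0.1116  0.35  ] [ 6.39 20.05] 1.26
(0, 2) [ 0.5196 -0.2124  0.0704  0.1097  0.3499] [ 6.29 20.05] 1.2
(1, 2) [ 0.5197 -0.2124  0.0702  0.1113  0.3426] [ 6.38 19.63] 1.29
```

The stage_b face is at about (0.520, -0.212, 0.071), with yaw 6.3° and slope 0.347 rad. The carrier is at about (0.4806, -0.035), with yaw 21.7° and bar top near 38 mm. I'll half-turn the tool so the wrist camera stays clear of the bench camera when I'm at the stage.

```bash
python3 -m pendant '[{"dx":0,"dy":0,"dz":0,"rx":0,"ry":0,"rz":-7.1,"hand":0.085},{"dx":0,"dy":0,"dz":0,"rx":0,"ry":0,"rz":-7.1,"hand":0.085},{"dx":0,"dy":0,"dz":0,"rx":0,"ry":0,"rz":-7.1,"hand":0.085},{"dx":0,"dy":0,"dz":0,"rx":0,"ry":0,"rz":-7.1,"hand":0.085},{"dx":0,"dy":0,"dz":0,"rx":0,"ry":0,"rz":-7.1,"hand":0.085},{"dx":0,"dy":0,"dz":0,"rx":0,"ry":0,"rz":-7.1,"hand":0.085},{"dx":0,"dy":0,"dz":0,"rx":0,"ry":0,"rz":-7.1,"hand":0.085},{"dx":0,"dy":0,"dz":0,"rx":0,"ry":0,"rz":-7.1,"hand":0.085},{"dx":0,"dy":0,"dz":0,"rx":0,"ry":0,"rz":-7.1,"hand":0.085},{"dx":0,"dy":0,"dz":0,"rx":0,"ry":0,"rz":-7.1,"hand":0.085},{"dx":0,"dy":0,"dz":0,"rx":0,"ry":0,"rz":-7.1,"hand":0.085},{"dx":0,"dy":0,"dz":0,"rx":0,"ry":0,"rz":-7.1,"hand":0.085}]' && python3 -m pendant '[{"dx":0,"dy":0,"dz":0,"rx":0,"ry":0,"rz":-7.1,"hand":0.085},{"dx":0,"dy":0,"dz":0,"rx":0,"ry":0,"rz":-7.1,"hand":0.085},{"dx":0,"dy":0,"dz":0,"rx":0,"ry":0,"rz":-7.1,"hand":0.085},{"dx":0,"dy":0,"dz":0,"rx":0,"ry":0,"rz":-7.1,"hand":0.085},{"dx":0,"dy":0,"dz":0,"rx":0,"ry":0,"rz":-7.1,"hand":0.085},{"dx":0,"dy":0,"dz":0,"rx":0,"ry":0,"rz":-7.1,"hand":0.085},{"dx":0,"dy":0,"dz":0,"rx":0,"ry":0,"rz":-7.1,"hand":0.085},{"dx":0,"dy":0,"dz":0,"rx":0,"ry":0,"rz":-7.1,"hand":0.085},{"dx":0,"dy":0,"dz":0,"rx":0,"ry":0,"rz":-7.1,"hand":0.085},{"dx":0,"dy":0,"dz":0,"rx":0,"ry":0,"rz":-7.1,"hand":0.085},{"dx":0,"dy":0,"dz":0,"rx":0,"ry":0,"rz":-7.1,"hand":0.085},{"dx":0,"dy":0,"dz":0,"rx":0,"ry":0,"rz":-7.1,"hand":0.085}]' && python3 -m pendant '[{"dx":0,"dy":0,"dz":0,"rx":0,"ry":0,"rz":-7.0,"hand":0.085},{"dx":0,"dy":0,"dz":0,"rx":0,"ry":0,"rz":-6.5,"hand":0.085},{"dx":0,"dy":0,"dz":0,"rx":0,"ry":0,"rz":0,"hand":0.085},{"dx":0,"dy":0,"dz":0,"rx":0,"ry":0,"rz":0,"hand":0.085}]'
cat > go.py <<'E'
from h import *
def delta(pos,yaw=None,Rt=None):
    s=manip.get_state();r=q2r(s['ee_rot']);d=r.T@(np.array(pos)-s['position'])
    if Rt is None: y=np.radians(yaw);Rt=np.array([[np.cos(y),np.sin(y),0],[np.sin(y),-np.cos(y),0],[0,0,-1]])
    print('pos',s['position'].round(4),'yaw',np.degrees(np.arctan2(r[1,0],r[0,0])).round(2),'F',s['contact_force'].round(1),'M',s['moment'].round(2),'q',s['qpos'].round(2),'w',round(s['width'],4),'gf',s['gripper_force'],'t',s['clock'])
    print('tool shift mm',(d*1000).round(1),'rotvec deg',np.degrees(R.from_matrix(r.T@Rt).as_rotvec()).round(2))
E
python3 -c "
from go import *
delta([.4806,-.035,.14],201.7)"
```

```text
clock: 4.02
position: [0.5016, -0.3278, 0.2557]
ee_rot: [0.0, 0.62, 0.784, 0.0]
contact_force: [-0.9, 0.3, -0.5]
width: 0.0848
gripper_force: 0.0
clock: 5.02
position: [0.5016, -0.3279, 0.2557]
ee_rot: [0.0, -0.074, 0.997, 0.0]
contact_force: [0.4, -0.3, 0.0]
width: 0.0847
gripper_force: 0.0
clock: 5.35
position: [0.5016, -0.3284, 0.2556]
ee_rot: [0.0, -0.186, 0.983, -0.0]
contact_force: [-0.8, 0.2, 0.7]
width: 0.085
gripper_force: 0.0
pos [ 0.5016 -0.3284  0.2556] yaw -158.54 F [-0.8  0.2  0.7] M [0.02 0.   0.05] q [-0.7   0.3   1.41  0.    1.43 -2.64] w 0.085 gf 0.0 t 5.35
tool shift mm [-87.8 280.7 115.6] rotvec deg [-0.01  0.01 -0.24]
```

```bash
python3 -m pendant '[{"dx":-0.011,"dy":0.035,"dz":0,"rx":0,"ry":0,"rz":0,"hand":0.085},{"dx":-0.011,"dy":0.035,"dz":0,"rx":0,"ry":0,"rz":0,"hand":0.085},{"dx":-0.011,"dy":0.035,"dz":0,"rx":0,"ry":0,"rz":0,"hand":0.085},{"dx":-0.011,"dy":0.035,"dz":0,"rx":0,"ry":0,"rz":0,"hand":0.085},{"dx":-0.011,"dy":0.035,"dz":0,"rx":0,"ry":0,"rz":0,"hand":0.085},{"dx":-0.011,"dy":0.035,"dz":0,"rx":0,"ry":0,"rz":0,"hand":0.085},{"dx":-0.011,"dy":0.035,"dz":0.015,"rx":0,"ry":0,"rz":0,"hand":0.085},{"dx":-0.011,"dy":0.035,"dz":0.015,"rx":0,"ry":0,"rz":0,"hand":0.085},{"dx":0,"dy":0,"dz":0.03,"rx":0,"ry":0,"rz":0,"hand":0.085},{"dx":0,"dy":0,"dz":0.03,"rx":0,"ry":0,"rz":0,"hand":0.085},{"dx":0,"dy":0,"dz":0,"rx":0,"ry":0,"rz":0,"hand":0.085},{"dx":0,"dy":0,"dz":0,"rx":0,"ry":0,"rz":0,"hand":0.085}]'
python3 - <<'E'
from go import *
from seg import *
import pickle
delta([.4806,-.035,.014],201.7)
d=grab('wrist');pickle.dump(d,open('w4.pkl','wb'))
# predicted carrier centre pixel
def pj(X):
    c=d['R'].T@(np.array(X)-d['p']);return d['cx']+d['fx']*c[0]/-c[2],d['cy']-d['fy']*c[1]/-c[2]
u,v=pj([.4806,-.035,.006]);print(u,v)
I=d['frame'].copy()
u,v=int(u),int(v);c=quad(I,None,40,(max(u-60,0),max(v-110,0),u+60,v+110));q=corners(c);print(q.round(1).tolist(),cv2.contourArea(c))
w=np.array([onz(d,*p,.006) for p in q]);m=w.mean(0);print(w.round(4).tolist(),m)
cv2.drawContours(I,[c],-1,(255,0,0),1)
for p in q:cv2.circle(I,tuple(int(round(x)) for x in p),2,(0,255,0),-1)
save({'frame':I},'pics/w4.png')
E
```

```text
clock: 6.35
position: [0.4793, -0.0361, 0.1647]
ee_rot: [-0.001, -0.186, 0.982, 0.001]
contact_force: [-0.1, -0.5, 1.5]
width: 0.0851
gripper_force: 0.0
pos [ 0.4793 -0.0361  0.1647] yaw -158.5 F [-0.1 -0.5  1.5] M [-0.01 -0.05  0.01] q [-0.22  0.19  1.8  -0.    1.16 -2.17] w 0.0851 gf 0.0 t 6.35
tool shift mm [ -2.    0.3 150.7] rotvec deg [ 0.1  -0.15 -0.2 ]
253.27661907960714 173.7491233796951
[[234.5, 212.1], [232.7, 130.0], [274.6, 130.0], [272.7, 211.8]] 3277.5
[[0.5253, -0.038, 0.006], [0.4481, -0.0685, 0.006], [0.4338, -0.032, 0.006], [0.5107, -0.0018, 0.006]] [ 0.47948248 -0.03508815  0.006     ]
```

View pics/w4.png

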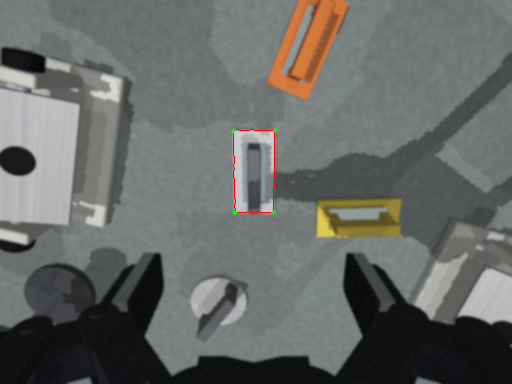

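The carrier (253,171) sits centred and aligned between the fingers. The neighbouring yellow frame (358,218) and round holder (218,305) are clear of the finger path. I'm narrowing the hand, descending and gripping.

```bash
python3 -m pendant '[{"dx":-0.001,"dy":0.001,"dz":0.03,"rx":0,"ry":0,"rz":-0.2,"hand":0.05},{"dx":0,"dy":0,"dz":0.03,"rx":0,"ry":0,"rz":0,"hand":0.05},{"dx":0,"dy":0,"dz":0.03,"rx":0,"ry":0,"rz":0,"hand":0.05},{"dx":0,"dy":0,"dz":0.03,"rx":0,"ry":0,"rz":0,"hand":0.05},{"dx":0,"dy":0,"dz":0.015,"rx":0,"ry":0,"rz":0,"hand":0.05},{"dx":0,"dy":0,"dz":0.008,"rx":0,"ry":0,"rz":0,"hand":0.05},{"dx":0,"dy":0,"dz":0.007,"rx":0,"ry":0,"rz":0,"hand":0.05},{"dx":0,"dy":0,"dz":0,"rx":0,"ry":0,"rz":0,"hand":0.05},{"dx":0,"dy":0,"dz":0,"rx":0,"ry":0,"rz":0,"hand":0.05},{"dx":0,"dy":0,"dz":0,"rx":0,"ry":0,"rz":0,"hand":0.05}]'
python3 - <<'E'
from go import *
import pickle
from seg import disc
delta([.480,-.035,.014],201.7)
d=pickle.load(open('w4.pkl','rb'));c=disc(d['frame'],16,160,15);print(c,onz(d,*c[0],.0705))
E
```

```text
clock: 7.23
position: [0.4825, -0.036, 0.0166]
ee_rot: [0.001, -0.188, 0.982, -0.001]
contact_force: [-0.1, -0.6, 0.6]
width: 0.0496
gripper_force: 0.0
pos [ 0.4825 -0.036   0.0166] yaw -158.29 F [-0.1 -0.6  0.6] M [ 0.01 -0.06 -0.04] q [-0.22  0.37  2.   -0.    0.77 -2.17] w 0.0496 gf 0.0 t 7.2333
tool shift mm [1.9 1.8 2.6] rotvec deg [-0.1   0.15  0.01]
(array([ 15.87704918, 160.50136612]), np.int32(732)) [ 0.52022371 -0.21302991  0.0705    ]
```

```bash
python3 -m pendant '[{"dx":0.002,"dy":0.002,"dz":0.0025,"rx":0,"ry":0,"rz":0,"hand":0.05},{"dx":0,"dy":0,"dz":0,"rx":0,"ry":0,"rz":0,"hand":0.05},{"dx":0,"dy":0,"dz":0,"rx":0,"ry":0,"rz":0,"hand":0.03},{"dx":0,"dy":0,"dz":0,"rx":0,"ry":0,"rz":0,"hand":0.02},{"dx":0,"dy":0,"dz":0,"rx":0,"ry":0,"rz":0,"hand":0.005},{"dx":0,"dy":0,"dz":0,"rx":0,"ry":0,"rz":0,"hand":0.005},{"dx":0,"dy":0,"dz":0,"rx":0,"ry":0,"rz":0,"hand":0.005},{"dx":0,"dy":0,"dz":0,"rx":0,"ry":0,"rz":0,"hand":0.005},{"dx":0,"dy":0,"dz":0,"rx":0,"ry":0,"rz":0,"hand":0.005},{"dx":0,"dy":0,"dz":0,"rx":0,"ry":0,"rz":0,"hand":0.005},{"dx":0,"dy":0,"dz":0,"rx":0,"ry":0,"rz":0,"hand":0.005}]' 40
python3 -c "
from go import *
delta([.480,-.035,.014],201.7)"
```

```text
clock: 8.15
position: [0.4788, -0.0345, 0.0131]
ee_rot: [0.0, -0.189, 0.982, -0.0]
contact_force: [-0.4, 0.2, 5.6]
width: 0.0109
gripper_force: 39.7
pos [ 0.4788 -0.0345  0.0131] yaw -158.26 F [-0.4  0.2  5.6] M [0.04 0.09 0.02] q [-0.22  0.37  2.01 -0.    0.76 -2.17] w 0.0109 gf 39.74405765533447 t 8.15
tool shift mm [-1.  -0.9 -0.9] rotvec deg [-0.03  0.03  0.04]
```

```bash
python3 -m pendant '[{"dx":0,"dy":0,"dz":-0.005,"rx":0,"ry":0,"rz":0,"hand":0.005},{"dx":0,"dy":0,"dz":-0.015,"rx":0,"ry":0,"rz":0,"hand":0.005},{"dx":0,"dy":0,"dz":-0.035,"rx":0,"ry":0,"rz":0,"hand":0.005},{"dx":0,"dy":0,"dz":-0.035,"rx":0,"ry":0,"rz":0,"hand":0.005},{"dx":0,"dy":0,"dz":-0.035,"rx":0,"ry":0,"rz":0,"hand":0.005},{"dx":0,"dy":0,"dz":-0.03,"rx":0,"ry":0,"rz":0,"hand":0.005},{"dx":0,"dy":0,"dz":-0.015,"rx":0,"ry":0,"rz":0,"hand":0.005},{"dx":0,"dy":0,"dz":0,"rx":0,"ry":0,"rz":0,"hand":0.005},{"dx":0,"dy":0,"dz":0,"rx":0,"ry":0,"rz":0,"hand":0.005},{"dx":0,"dy":0,"dz":0,"rx":0,"ry":0,"rz":0,"hand":0.005}]'
cat > tgt.py <<'E'
from go import *
C=np.array([.5198,-.2125,.0708]);yaw,tilt=np.radians(6.35),.347
F=R.from_euler('ZX',[yaw,-tilt]).as_matrix();u,v,n=F.T
Rt=np.column_stack([-u,v,-n])
OX,OY=0.,0.   # carrier centre in the tool frame
def goal(h,hz=.0131): 
    p=C+(h+hz)*n-Rt@np.array([OX,OY,0]);delta(p,Rt=Rt);return p
E
python3 - <<'E'
from tgt import *
from seg import *
import pickle
s=manip.get_state();d=grab('wrist');pickle.dump(d,open('w5.pkl','wb'))
I=d['frame'];M=np.array(d['mount'])
goal(.12)
# tool-frame ray/plane
cv2.imwrite('pics/w5.png',cv2.resize(I[150:384,130:380,::-1],None,fx=2.4,fy=2.4))
E
```

```text
clock: 8.98
position: [0.4771, -0.0341, 0.1812]
ee_rot: [-0.002, -0.189, 0.982, 0.001]
contact_force: [0.1, 0.0, -1.3]
width: 0.0111
gripper_force: 39.2
pos [ 0.4769 -0.0341  0.1808] yaw -158.27 F [ 0.1 -0.3 -1.7] M [ 0.08  0.04 -0.01] q [-0.22  0.17  1.78 -0.    1.2  -2.17] w 0.0114 gf 39.16754364967346 t 9.0333
tool shift mm [  14.3 -137.9  -15.4] rotvec deg [19.86  2.45 15.27]
```

View pics/w5.png

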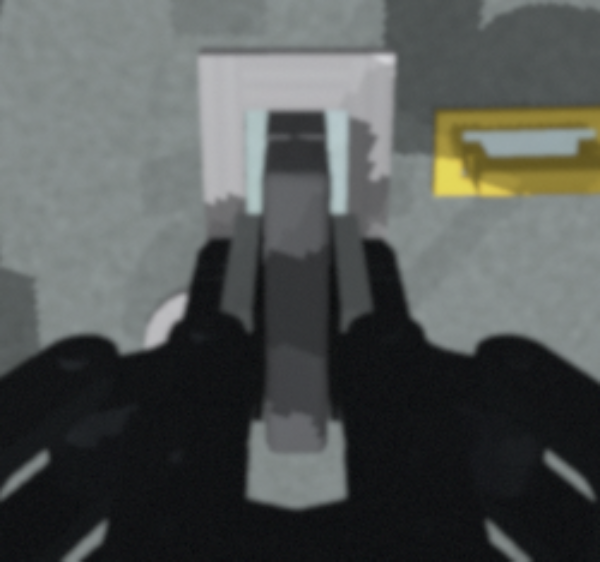

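The carrier is held level and square in the fingers. Its front edge runs from (212.5,172) to (295,172) in the full image. I'm computing its offset in the tool frame from that.

Run:
```python
from seg import *
import pickle
d=pickle.load(open('w5.pkl','rb'));M=np.array(d['mount']);I=d['frame']
t={**d,'p':M[:3,3],'R':M[:3,:3]}
g=cv2.cvtColor(I,cv2.COLOR_RGB2GRAY)
print([ (x,g[164:178,x].tolist()) for x in(225,250,280)])
print(g[185,205:222].tolist(),g[185,285:300].tolist())
for uv in((212.5,172.1),(295,172.1),(253,172.1),(213.5,185),(294.5,185)): print(uv,onz(t,*uv,.0071).round(4))
```

```text
[(225, [128, 130, 133, 133, 131, 120, 107, 104, 128, 162, 180, 184, 186, 185]), (250, [137, 138, 139, 139, 133, 119, 105, 110, 135, 163, 176, 179, 179, 179]), (280, [136, 135, 136, 134, 129, 117, 105, 109, 136, 165, 179, 183, 183, 183])]
[137, 135, 132, 131, 130, 131, 136, 149, 167, 179, 184, 185, 184, 183, 182, 180, 180] [166, 166, 167, 168, 168, 167, 164, 160, 142, 117, 93, 85, 83, 81, 82]
(212.5, 172.1) [ 0.0412 -0.0195  0.0071]
(295, 172.1) [0.0412 0.0205 0.0071]
(253, 172.1) [0.0412 0.0001 0.0071]
(213.5, 185) [ 0.0346 -0.0193  0.0071]
(294.5, 185) [0.0346 0.0205 0.0071]
```

```bash
sed -i 's/^OX,OY=.*/OX,OY=-.0009,.0003/' tgt.py; python3 -m pendant '[{"dx":0.0034,"dy":-0.0345,"dz":-0.004,"rx":0,"ry":0,"rz":0,"hand":0.005},{"dx":0.0034,"dy":-0.0345,"dz":-0.004,"rx":0,"ry":0,"rz":0,"hand":0.005},{"dx":0.0034,"dy":-0.0345,"dz":-0.004,"rx":0,"ry":0,"rz":0,"hand":0.005},{"dx":0.0034,"dy":-0.0345,"dz":-0.004,"rx":0,"ry":0,"rz":0,"hand":0.005},{"dx":0,"dy":0,"dz":0,"rx":4.0,"ry":0.5,"rz":3.05,"hand":0.005},{"dx":0,"dy":0,"dz":0,"rx":4.0,"ry":0.5,"rz":3.05,"hand":0.005},{"dx":0,"dy":0,"dz":0,"rx":4.0,"ry":0.5,"rz":3.05,"hand":0.005},{"dx":0,"dy":0,"dz":0,"rx":4.0,"ry":0.5,"rz":3.05,"hand":0.005},{"dx":0,"dy":0,"dz":0,"rx":4.0,"ry":0.5,"rz":3.05,"hand":0.005},{"dx":0,"dy":0,"dz":0,"rx":0,"ry":0,"rz":0,"hand":0.005},{"dx":0,"dy":0,"dz":0,"rx":0,"ry":0,"rz":0,"hand":0.005},{"dx":0,"dy":0,"dz":0,"rx":0,"ry":0,"rz":0,"hand":0.005}]'
python3 -c "
from tgt import *
goal(.12);goal(.03)"
```

```text
clock: 10.03
position: [0.5167, -0.1676, 0.1978]
ee_rot: [0.01, -0.055, 0.983, -0.173]
contact_force: [0.3, 0.6, -0.5]
width: 0.0115
gripper_force: 39.6
pos [ 0.5167 -0.1676  0.1978] yaw -173.56 F [ 0.3  0.6 -0.5] M [ 0.24  0.   -0.08] q [-0.23  0.21  1.74 -0.37  1.1  -1.75] w 0.0115 gf 39.63365077972412 t 10.0333
tool shift mm [2.8 0.6 1.6] rotvec deg [-0.11  0.1   0.06]
pos [ 0.5167 -0.1676  0.1978] yaw -173.56 F [ 0.3  0.6 -0.5] M [ 0.24  0.   -0.08] q [-0.23  0.21  1.74 -0.37  1.1  -1.75] w 0.0115 gf 39.63365077972412 t 10.0333
tool shift mm [ 3.   0.8 91.6] rotvec deg [-0.11  0.1   0.06]
```

```bash
python3 -m pendant '[{"dx":0.001,"dy":0,"dz":0.02,"rx":-0.1,"ry":0.1,"rz":0,"hand":0.005},{"dx":0.001,"dy":0.0005,"dz":0.03,"rx":0,"ry":0,"rz":0,"hand":0.005},{"dx":0.001,"dy":0,"dz":0.025,"rx":0,"ry":0,"rz":0,"hand":0.005},{"dx":0,"dy":0,"dz":0.012,"rx":0,"ry":0,"rz":0,"hand":0.005},{"dx":0,"dy":0,"dz":0.004,"rx":0,"ry":0,"rz":0,"hand":0.005},{"dx":0,"dy":0,"dz":0,"rx":0,"ry":0,"rz":0,"hand":0.005},{"dx":0,"dy":0,"dz":0,"rx":0,"ry":0,"rz":0,"hand":0.005},{"dx":0,"dy":0,"dz":0,"rx":0,"ry":0,"rz":0,"hand":0.005},{"dx":0,"dy":0,"dz":0,"rx":0,"ry":0,"rz":0,"hand":0.005}]'
python3 - <<'E'
from tgt import *
import pickle
goal(.03);goal(.008)
d=grab('wrist');pickle.dump(d,open('w6.pkl','wb'))
g=cv2.cvtColor(d['frame'],cv2.COLOR_RGB2GRAY)
for x in(225,253,280): print(x,'rows100-178',g[100:178,x].tolist())
for y in(165,180): print(y,'cols150-360',g[y,150:360:2].tolist())
E
```

```text
clock: 10.78
position: [0.5184, -0.1986, 0.1144]
ee_rot: [0.012, -0.054, 0.983, -0.174]
contact_force: [-0.8, 0.3, -1.1]
width: 0.0111
gripper_force: 39.6
pos [ 0.5184 -0.1986  0.1144] yaw -173.66 F [-0.8  0.3 -1.1] M [ 0.23 -0.    0.04] q [-0.28  0.3   1.85 -0.42  0.89 -1.72] w 0.0111 gf 39.59697067737579 t 10.7833
tool shift mm [1.  1.4 2.6] rotvec deg [-0.16  0.22 -0.09]
pos [ 0.5184 -0.1986  0.1144] yaw -173.66 F [-0.8  0.3 -1.1] M [ 0.23 -0.    0.04] q [-0.28  0.3   1.85 -0.42  0.89 -1.72] w 0.0111 gf 39.59697067737579 t 10.7833
tool shift mm [ 1.1  1.5 24.6] rotvec deg [-0.16  0.22 -0.09]
225 rows100-178 [219, 219, 219, 216, 208, 201, 199, 199, 199, 195, 183, 163, 162, 175, 187, 194, 197, 197, 198, 197, 194, 191, 182, 179, 186, 187, 181, 172, 173, 183, 191, 193, 193, 193, 183, 158, 127, 123, 144, 163, 170, 171, 171, 171, 171, 171, 171, 172, 170, 172, 171, 170, 169, 170, 170, 169, 170, 169, 170, 171, 170, 170, 169, 170, 168, 169, 169, 167, 161, 141, 116, 107, 127, 152, 164, 167, 169, 169]
253 rows100-178 [24, 25, 21, 21, 24, 23, 24, 23, 20, 22, 33, 72, 119, 158, 180, 193, 200, 2
[... 1046 characters left out ...]
 112, 111, 112, 112, 112, 111, 112, 109, 109, 112, 111, 110, 111, 111, 110, 103, 102, 103, 105, 104, 109, 119, 119, 120, 119, 120, 118, 114, 96, 84, 86, 88, 90, 91, 92, 92]
180 cols150-360 [138, 135, 134, 135, 130, 133, 137, 137, 136, 135, 137, 139, 143, 140, 138, 134, 135, 140, 138, 138, 141, 143, 152, 168, 168, 168, 171, 173, 172, 166, 167, 167, 167, 167, 167, 165, 164, 167, 169, 164, 164, 167, 167, 169, 168, 169, 167, 167, 169, 167, 167, 168, 167, 167, 166, 167, 166, 168, 168, 166, 167, 167, 167, 166, 167, 167, 166, 165, 165, 168, 167, 161, 131, 101, 99, 97, 96, 97, 99, 98, 102, 110, 111, 109, 122, 131, 130, 131, 132, 138, 147, 148, 151, 150, 149, 141, 119, 92, 91, 90, 90, 89, 90, 89, 90]
```

```bash
cat > chk.py <<'E'
from seg import *
import pickle,sys
f,h=sys.argv[1],float(sys.argv[2])
d=pickle.load(open(f,'rb'));M=np.array(d['mount']);t={**d,'p':M[:3,3],'R':M[:3,:3]}
g=cv2.GaussianBlur(cv2.cvtColor(d['frame'],cv2.COLOR_RGB2GRAY),(3,3),0).astype(float)
def edge(prof,i0):  # subpixel peak of |gradient|
    a=np.abs(np.gradient(prof));k=int(np.argmax(a));w=a[max(k-2,0):k+3];return i0+max(k-2,0)+np.average(np.arange(len(w)),weights=w)
def hor(x0,x1,r0,r1):
    p=[(x,edge(g[r0:r1,x],r0)) for x in range(x0,x1,2)];p=np.array(p);k=np.polyfit(p[:,0],p[:,1],1)
    e=np.abs(np.polyval(k,p[:,0])-p[:,1]);p=p[e<=np.percentile(e,70)];k=np.polyfit(p[:,0],p[:,1],1);return k,e.mean()
def ver(y0,y1,c0,c1):
    p=np.array([(y,edge(g[y,c0:c1],c0)) for y in range(y0,y1,2)]);k=np.polyfit(p[:,0],p[:,1],1)
    e=np.abs(np.polyval(k,p[:,0])-p[:,1]);p=p[e<=np.percentile(e,70)];k=np.polyfit(p[:,0],p[:,1],1);return k,e.mean()
def rep(n,a,b,z):
    A,B=onz(t,*a,z),onz(t,*b,z);print(n,(A*1e3).round(1)[:2],(B*1e3).round(1)[:2],'dir',np.degrees(np.arctan2(*(B-A)[:2][::-1])).round(2))
exec(sys.argv[3]) if len(sys.argv)>3 else None
E
python3 chk.py w6.pkl .0326 "
k,e=hor(218,262,170,178);print(e);rep('carrier front',(218,np.polyval(k,218)),(290,np.polyval(k,290)),.0071)
k,e=hor(205,264,135,143);print(e);rep('plate end',(205,np.polyval(k,205)),(290,np.polyval(k,290)),.0131+h)
k,e=ver(145,190,185,200);print(e,k);rep('plate left',(np.polyval(k,145),145),(np.polyval(k,190),190),.0131+h)
for r in(145,155,165,175,185,195): print(r,g[r,288:350].round().astype(int).tolist())
"
```

```text
0.10654073474293568
carrier front [ 41.1 -16.5] [41.1 18.4] dir 89.97
1.1691602080649204
plate end [ 51.5 -27.9] [52.9 22.2] dir 88.45
0.21528758900401695 [5.59611978e-02 1.84130840e+02]
plate left [ 47.3 -35.7] [ 19.1 -35.8] dir -179.68
145 [169, 169, 169, 169, 169, 170, 170, 170, 169, 168, 168, 169, 169, 169, 169, 168, 166, 166, 167, 168, 168, 167, 166, 166, 166, 166, 167, 168, 168, 164, 154, 136, 118, 107, 104, 103, 103, 104, 104, 104, 105, 106, 108, 111, 115, 118, 120, 120, 120, 120, 120, 120, 120, 119, 119, 117, 112, 103, 92, 81, 76, 75]
155 [112, 112, 112, 113, 114, 114, 114, 114, 114, 114, 114, 114, 115, 114, 114, 113, 112, 112, 113, 114, 115, 117, 119, 120, 121, 122, 122, 122, 121, 119, 115, 109, 105, 103, 103, 103, 103, 103, 103, 103, 104, 106, 110, 114, 117, 119, 120, 120, 120, 120, 120, 121, 120, 119, 117, 113, 105, 93, 82, 76, 74, 74]
165 [112, 112, 111, 111, 112, 113, 113, 112, 112, 111, 111, 111, 111, 111, 110, 110, 110, 110, 111, 112, 111, 110, 110, 111, 111, 111, 111, 111, 110, 107, 104, 103, 103, 104, 104, 104, 104, 104, 104, 106, 109, 114, 117, 119, 119, 119, 119, 1
[... 252 characters left out ...]
9, 129, 132, 138, 143, 146, 147, 147, 147, 146, 146, 146, 147, 146, 143, 136, 125, 110, 97, 90, 89, 89, 89, 89]
185 [168, 167, 166, 164, 157, 145, 126, 110, 101, 99, 98, 98, 98, 97, 97, 97, 98, 99, 99, 99, 99, 101, 104, 107, 109, 110, 111, 111, 113, 120, 127, 132, 133, 132, 132, 131, 131, 132, 134, 138, 143, 145, 147, 147, 147, 148, 148, 149, 149, 149, 147, 144, 137, 127, 114, 102, 94, 92, 91, 91, 91, 91]
195 [121, 120, 119, 118, 116, 111, 104, 99, 98, 98, 98, 98, 97, 96, 96, 97, 98, 98, 97, 97, 97, 98, 100, 105, 109, 110, 110, 111, 115, 122, 129, 132, 133, 133, 133, 133, 133, 133, 134, 136, 141, 146, 150, 151, 151, 151, 151, 150, 148, 146, 142, 136, 124, 109, 96, 90, 90, 91, 92, 92, 92, 92]
```

```bash
python3 chk.py w6.pkl .0326 "
rep('right',(319.3,145),(317.3,165),.0131+h)
rep('left',(192.2,145),(193.4,165),.0131+h)
"
```

```text
right [47.3 39.8] [35.1 39.4] dir -178.14
left [ 47.3 -35.7] [ 35.1 -35.7] dir -179.91
```

The plate edges seen around the held carrier agree with the computed goal to a few tenths of a mm. I'm descending to contact.

```bash
python3 -m pendant '[{"dx":0.001,"dy":0.0015,"dz":0.01,"rx":-0.15,"ry":0.2,"rz":-0.1,"hand":0.005},{"dx":0,"dy":0,"dz":0.01,"rx":0,"ry":0,"rz":0,"hand":0.005},{"dx":0,"dy":0,"dz":0.005,"rx":0,"ry":0,"rz":0,"hand":0.005},{"dx":0,"dy":0,"dz":0,"rx":0,"ry":0,"rz":0,"hand":0.005},{"dx":0,"dy":0,"dz":0,"rx":0,"ry":0,"rz":0,"hand":0.005},{"dx":0,"dy":0,"dz":0,"rx":0,"ry":0,"rz":0,"hand":0.005},{"dx":0,"dy":0,"dz":0,"rx":0,"ry":0,"rz":0,"hand":0.005}]'
python3 -c "
from tgt import *
goal(0)"
```

```text
clock: 11.42
position: [0.5176, -0.2057, 0.0893]
ee_rot: [0.009, -0.055, 0.983, -0.172]
contact_force: [-0.6, -0.8, 0.3]
width: 0.0116
gripper_force: 39.6
pos [ 0.5176 -0.2057  0.0893] yaw -173.64 F [-0.6 -0.8  0.3] M [0.24 0.08 0.  ] q [-0.3   0.33  1.88 -0.43  0.84 -1.7 ] w 0.0116 gf 39.60364043712616 t 11.4167
tool shift mm [-0.6 -0.6  6.6] rotvec deg [ 0.02 -0.08  0.04]
```

```bash
python3 -m pendant '[{"dx":-0.0005,"dy":-0.0005,"dz":0.002,"rx":0,"ry":0,"rz":0,"hand":0.005},{"dx":0,"dy":0,"dz":0.002,"rx":0,"ry":0,"rz":0,"hand":0.005},{"dx":0,"dy":0,"dz":0,"rx":0,"ry":0,"rz":0,"hand":0.005},{"dx":0,"dy":0,"dz":0,"rx":0,"ry":0,"rz":0,"hand":0.005},{"dx":0,"dy":0,"dz":0,"rx":0,"ry":0,"rz":0,"hand":0.005}]'
python3 -c "
from tgt import *
goal(0)"
python3 -m pendant '[{"dx":0,"dy":0,"dz":0.001,"rx":0,"ry":0,"rz":0,"hand":0.005},{"dx":0,"dy":0,"dz":0,"rx":0,"ry":0,"rz":0,"hand":0.005},{"dx":0,"dy":0,"dz":0,"rx":0,"ry":0,"rz":0,"hand":0.005},{"dx":0,"dy":0,"dz":0,"rx":0,"ry":0,"rz":0,"hand":0.005}]'
python3 -c "
from tgt import *
goal(0)"
```

```text
clock: 11.83
position: [0.518, -0.2074, 0.0855]
ee_rot: [0.009, -0.055, 0.984, -0.172]
contact_force: [0.1, -0.0, -1.5]
width: 0.0112
gripper_force: 39.6
pos [ 0.518  -0.2074  0.0855] yaw -173.65 F [ 0.1 -0.  -1.5] M [0.23 0.04 0.06] q [-0.3   0.34  1.88 -0.44  0.83 -1.7 ] w 0.0112 gf 39.60321664810181 t 11.8333
tool shift mm [-0.3 -0.3  2.5] rotvec deg [ 0.03 -0.11  0.04]
clock: 12.17
position: [0.518, -0.2078, 0.0846]
ee_rot: [0.009, -0.055, 0.984, -0.172]
contact_force: [-0.6, -0.5, -1.2]
width: 0.0113
gripper_force: 39.6
pos [ 0.518  -0.2078  0.0846] yaw -173.64 F [-0.6 -0.5 -1.2] M [ 0.19 -0.02 -0.04] q [-0.3   0.34  1.88 -0.44  0.83 -1.7 ] w 0.0113 gf 39.603955149650574 t 12.1667
tool shift mm [-0.3 -0.2  1.5] rotvec deg [ 0.03 -0.11  0.05]
```

```bash
python3 -m pendant '[{"dx":-0.0002,"dy":-0.0002,"dz":0.001,"rx":0,"ry":-0.1,"rz":0,"hand":0.005},{"dx":0,"dy":0,"dz":0,"rx":0,"ry":0,"rz":0,"hand":0.005},{"dx":0,"dy":0,"dz":0,"rx":0,"ry":0,"rz":0,"hand":0.005},{"dx":0,"dy":0,"dz":0,"rx":0,"ry":0,"rz":0,"hand":0.005}]'
python3 -c "
from tgt import *
goal(0)"
python3 -m pendant '[{"dx":0,"dy":0,"dz":0.0007,"rx":0,"ry":0,"rz":0,"hand":0.005},{"dx":0,"dy":0,"dz":0,"rx":0,"ry":0,"rz":0,"hand":0.005},{"dx":0,"dy":0,"dz":0,"rx":0,"ry":0,"rz":0,"hand":0.005},{"dx":0,"dy":0,"dz":0,"rx":0,"ry":0,"rz":0,"hand":0.005}]'
python3 -c "
from tgt import *
goal(0)"
```

```text
clock: 12.5
position: [0.5184, -0.2081, 0.084]
ee_rot: [0.01, -0.055, 0.983, -0.172]
contact_force: [-0.9, 2.9, 3.3]
width: 0.0112
gripper_force: 40.3
pos [ 0.5184 -0.2081  0.084 ] yaw -173.61 F [-0.9  2.9  3.3] M [ 0.31  0.05 -0.02] q [-0.3   0.34  1.89 -0.44  0.82 -1.7 ] w 0.0112 gf 40.27031600475311 t 12.5
tool shift mm [-0.  -0.1  0.8] rotvec deg [0.03 0.02 0.04]
clock: 12.83
position: [0.5184, -0.2081, 0.0839]
ee_rot: [0.01, -0.055, 0.984, -0.172]
contact_force: [-1.7, 5.4, 6.8]
width: 0.0118
gripper_force: 41.0
pos [ 0.5184 -0.2081  0.0839] yaw -173.62 F [-1.7  5.4  6.8] M [ 0.37  0.27 -0.  ] q [-0.3   0.34  1.89 -0.44  0.82 -1.7 ] w 0.0118 gf 40.991461873054504 t 12.8333
tool shift mm [-0.  -0.1  0.7] rotvec deg [0.03 0.03 0.02]
```

```bash
cat > avg.py <<'E'
from tgt import *
f=[];m=[]
for _ in range(4):
    manip.get_image('side');s=manip.get_state();f.append(s['contact_force']);m.append(s['moment'])
f,m=np.mean(f,0),np.mean(m,0);r=q2r(s['ee_rot'])
print('F tool',(r.T@(f+[0,0,1.4])).round(1),'M tool',(r.T@m).round(3),'Mstd');goal(0)
E
python3 avg.py
python3 -m pendant '[{"dx":0,"dy":0,"dz":0,"rx":0,"ry":0.3,"rz":0,"hand":0.005},{"dx":0,"dy":0,"dz":0,"rx":0,"ry":0,"rz":0,"hand":0.005},{"dx":0,"dy":0,"dz":0,"rx":0,"ry":0,"rz":0,"hand":0.005},{"dx":0,"dy":0,"dz":0,"rx":0,"ry":0,"rz":0,"hand":0.005}]' | head -1
python3 avg.py
```

```text
F tool [  1.2   1.9 -10.4] M tool [-0.428  0.247 -0.002] Mstd
pos [ 0.5184 -0.2081  0.0839] yaw -173.62 F [-1.4  4.2  8.1] M [ 0.42  0.26 -0.1 ] q [-0.3   0.34  1.89 -0.44  0.82 -1.7 ] w 0.0116 gf 40.9910523891449 t 13.0333
tool shift mm [ 0.  -0.1  0.7] rotvec deg [0.02 0.03 0.02]
clock: 13.37
F tool [ 2.   1.9 -9.8] M tool [-0.415  0.135 -0.01 ] Mstd
pos [ 0.5184 -0.2081  0.0839] yaw -173.72 F [-2.9  5.   7.5] M [ 0.37  0.17 -0.08] q [-0.3   0.34  1.88 -0.44  0.83 -1.7 ] w 0.0114 gf 41.12465679645538 t 13.5667
tool shift mm [-0.1 -0.1  0.7] rotvec deg [ 0.02 -0.27  0.02]
```

```bash
python3 -m pendant '[{"dx":0,"dy":0,"dz":0,"rx":-0.3,"ry":0,"rz":0,"hand":0.005},{"dx":0,"dy":0,"dz":0,"rx":0,"ry":0,"rz":0,"hand":0.005},{"dx":0,"dy":0,"dz":0,"rx":0,"ry":0,"rz":0,"hand":0.005},{"dx":0,"dy":0,"dz":0,"rx":0,"ry":0,"rz":0,"hand":0.005}]' | head -1
python3 avg.py
python3 -m pendant '[{"dx":0,"dy":0,"dz":0,"rx":0.6,"ry":0,"rz":0,"hand":0.005},{"dx":0,"dy":0,"dz":0,"rx":0,"ry":0,"rz":0,"hand":0.005},{"dx":0,"dy":0,"dz":0,"rx":0,"ry":0,"rz":0,"hand":0.005},{"dx":0,"dy":0,"dz":0,"rx":0,"ry":0,"rz":0,"hand":0.005}]' | head -1
python3 avg.py
```

```text
clock: 13.9
F tool [  1.6   1.6 -10.3] M tool [-0.376  0.177 -0.021] Mstd
pos [ 0.5184 -0.2082  0.084 ] yaw -173.72 F [-2.   4.8  7.3] M [ 0.34  0.19 -0.01] q [-0.3   0.34  1.88 -0.43  0.83 -1.71] w 0.0115 gf 41.126039028167725 t 14.1
tool shift mm [-0.1 -0.   0.8] rotvec deg [ 0.32 -0.27  0.02]
clock: 14.43
F tool [ 2.2  1.1 -9.8] M tool [-0.407  0.111 -0.031] Mstd
pos [ 0.5184 -0.2082  0.0838] yaw -173.72 F [-2.   4.5  8. ] M [0.38 0.19 0.04] q [-0.3   0.34  1.88 -0.45  0.83 -1.69] w 0.0112 gf 40.959917306900024 t 14.6333
tool shift mm [-0.  -0.1  0.6] rotvec deg [-0.28 -0.27  0.02]
```

```bash
python3 -m pendant '[{"dx":0.0002,"dy":0.0002,"dz":0,"rx":0.3,"ry":-0.3,"rz":0,"hand":0.005},{"dx":0,"dy":0,"dz":0,"rx":0,"ry":0,"rz":0,"hand":0.005},{"dx":0,"dy":0,"dz":0,"rx":0,"ry":0,"rz":0,"hand":0.005},{"dx":0,"dy":0,"dz":0,"rx":0,"ry":0,"rz":0,"hand":0.005}]' | head -1
python3 avg.py
python3 -m pendant '[{"dx":0,"dy":0.0005,"dz":0,"rx":0,"ry":0,"rz":0,"hand":0.005},{"dx":0,"dy":0,"dz":0,"rx":0,"ry":0,"rz":0,"hand":0.005},{"dx":0,"dy":0,"dz":0,"rx":0,"ry":0,"rz":0,"hand":0.005},{"dx":0,"dy":0,"dz":0,"rx":0,"ry":0,"rz":0,"hand":0.005}]' | head -1
python3 avg.py
```

```text
clock: 14.97
F tool [ 0.5  0.7 -8.9] M tool [-0.426  0.16  -0.012] Mstd
pos [ 0.5185 -0.2082  0.0838] yaw -173.61 F [-1.6  3.4  7.4] M [ 0.4   0.21 -0.06] q [-0.3   0.34  1.89 -0.45  0.82 -1.68] w 0.0112 gf 40.85916817188263 t 15.1667
tool shift mm [0.1 0.  0.6] rotvec deg [-0.6   0.06  0.02]
clock: 15.5
F tool [ 1.1 -0.8 -8.6] M tool [-0.264  0.228  0.022] Mstd
pos [ 0.5185 -0.2082  0.0839] yaw -173.6 F [-2.1  2.1  6.7] M [ 0.26  0.22 -0.1 ] q [-0.3   0.34  1.89 -0.46  0.82 -1.68] w 0.0112 gf 40.78941285610199 t 15.7
tool shift mm [0.1 0.  0.7] rotvec deg [-0.64  0.06  0.03]
```

```bash
python3 -m pendant '[{"dx":0,"dy":-0.0003,"dz":0,"rx":-0.6,"ry":0.15,"rz":0,"hand":0.005},{"dx":0,"dy":0,"dz":0,"rx":0,"ry":0,"rz":0,"hand":0.005},{"dx":0,"dy":0,"dz":0,"rx":0,"ry":0,"rz":0,"hand":0.005},{"dx":0,"dy":0,"dz":0,"rx":0,"ry":0,"rz":0,"hand":0.005},{"dx":0,"dy":0,"dz":0,"rx":0,"ry":0,"rz":0,"hand":0.005},{"dx":0,"dy":0,"dz":0,"rx":0,"ry":0,"rz":0,"hand":0.005}]' | head -1
python3 avg.py
python3 -c "
from h import *
import pickle
pickle.dump(grab('wrist'),open('w7.pkl','wb'))"
python3 chk.py w7.pkl 0 "
for y in(160,170,180,190): print(y,g[y,170:345].round().astype(int).tolist()[::2])
for x in(205,225,253): print(x,g[130:182,x].round().astype(int).tolist())
"
```

```text
clock: 16.2
F tool [ 1.3  0.6 -9.3] M tool [-0.211  0.155  0.025] Mstd
pos [ 0.5185 -0.2082  0.0839] yaw -173.65 F [-1.2  3.8  7.1] M [ 0.22  0.17 -0.05] q [-0.3   0.34  1.88 -0.44  0.82 -1.7 ] w 0.0115 gf 40.88747262954712 t 16.4
tool shift mm [0.1 0.  0.7] rotvec deg [-0.02 -0.08  0.03]
160 [135, 138, 139, 142, 172, 202, 203, 203, 205, 207, 208, 207, 204, 203, 197, 177, 168, 170, 170, 167, 164, 164, 166, 168, 169, 170, 171, 169, 167, 167, 167, 168, 169, 168, 166, 166, 167, 165, 166, 169, 170, 170, 170, 168, 163, 161, 162, 165, 167, 169, 168, 167, 169, 169, 167, 169, 170, 170, 167, 166, 166, 167, 167, 167, 167, 168, 166, 166, 168, 166, 163, 163, 165, 165, 163, 163, 165, 166, 163, 139, 107, 102, 102, 102, 102, 106, 115, 117]
170 [136, 134, 132, 131, 146, 189, 202, 202, 203, 205, 207, 206, 203, 203, 202, 201, 191, 179, 176, 170, 165, 150, 125, 117, 117, 116, 116, 109, 99, 96, 98, 100, 100, 101, 100, 100, 100, 102, 107, 109, 110, 110, 111, 109, 108, 108, 111, 115, 117, 118, 118, 118, 119, 119, 119, 119, 117, 110, 100, 99, 99, 102, 109, 112, 113, 113, 115, 140, 164, 165, 162, 164, 166, 
[... 1059 characters left out ...]
 106, 112, 131, 151, 163, 168, 170, 171, 170, 170, 170, 170, 170, 170, 170, 171, 171, 171, 170, 170, 170, 172, 178, 188, 197, 202, 203, 203, 203, 201, 195, 184, 175, 170]
225 [195, 194, 193, 192, 191, 190, 185, 176, 167, 166, 175, 185, 190, 191, 191, 188, 177, 154, 129, 120, 132, 150, 162, 167, 168, 168, 168, 167, 167, 168, 168, 168, 167, 167, 167, 165, 158, 144, 128, 113, 103, 104, 120, 143, 158, 165, 166, 166, 166, 166, 166, 166]
253 [199, 199, 199, 198, 197, 196, 196, 193, 187, 176, 160, 144, 137, 139, 144, 146, 145, 136, 124, 121, 135, 152, 163, 168, 170, 170, 171, 171, 170, 170, 170, 170, 170, 170, 170, 170, 170, 167, 155, 132, 110, 105, 119, 140, 155, 161, 162, 162, 163, 164, 165, 165]
```

```bash
python3 chk.py w7.pkl 0 "
rep('left',(178.3,160),(180,180),.0131)
rep('right',(329,160),(327,180),.0131)
rep('end',(205,150.3),(253,150.7),.0131)
rep('front',(225,172.7),(253,172.7),.0071)
rep('carrier sides y',(212.5,185),(294.5,185),.0071)
"
```

```text
left [ 45.8 -36.8] [ 35.4 -36.7] dir 179.54
right [45.8 38.3] [35.4 38.1] dir -178.78
end [ 50.7 -23.3] [50.5  0.4] dir 90.48
front [ 40.9 -13.2] [40.9  0.4] dir 89.99
carrier sides y [ 34.6 -19.5] [34.7 20.9] dir 89.99
```

The final check shows the carrier within about 0.3 mm of the plate centre and about 0.5° in yaw. It is flush and pressed with about 9 N. I'm handing the job in.

```bash
python3 -c "
from rig import manip
print(manip.sign_off())"
```

```text
the job is handed in; nothing more can be done
None
```

The carrier is gripped and held flush on stage_b (the stage in front of the camera), within about 0.3 mm of the plate's centre and pressed with about 9 N; the job was handed in at 16.4 s on the robot's clock.

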